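# Open the finial showcase and hold it for a customer

### The job

Stand the loose key pin in the bore of the showcase's slide, then tug the lid up by its knob to learn whether it is caught, leaving the slide where it is until you have tried. If the lid is caught, push the pin sideways to run the slide to the other end of its travel; if it is loose, go straight on, since moving the slide would lock it. Lift the lid by its knob to about 40 degrees and finish while still holding it there, the pin left upright in the slide and the other things on the table undisturbed.

Things in the scene. Friction and masses are not known exactly. Their poses are not given: they have to be found in the camera images.
- case: Fixed low dark-wood showcase, 220 mm (its x) by 300 mm (its y), 70 mm high, with a clear lid; origin at the centre of its underside, z up. Its hinge side is -x (towards the robot); along its +x side runs a solid wooden rail 48 mm wide (top 70 mm above the table) that carries the slide and hides the catch. Its yaw and place vary.
- lid (a joint): Opening angle of the lid (rad): 0 shut, stop at 1.2; it falls shut if let go. The lid, 0.5 kg, is an aluminium frame 300 by 190 mm and 8 mm thick (top 78 mm above the table) with a clear pane. When caught, it lifts only about 0.02 rad (some 4 mm at the knob) and then stops hard; when loose it swings freely.
- lid_hinge (a point): Middle of the lid's hinge line, which runs along the case's y axis, 105 mm from the case's centre towards its -x, 70 mm above the table.
- lid_knob (a point): Top centre of the lid's knob, an upright black block 22 mm (case x) by 18 mm (case y, the way to pinch it) and 42 mm tall, standing on the lid's +x frame bar; with the lid shut its top is 120 mm above the table. It is 165 mm from the hinge line along the lid, 50 mm above the hinge line, and at +50 mm along the case's y. It can turn between fingers that pinch it along case y as the lid swings.
- slide (a joint): Travel of the slide (m) along the case's +y: it starts at 0 to 0.002 and its far end is 0.028; friction about 2.5 N. It stays where it is left. Unmarked: how the catch inside the rail is set on it cannot be seen. If the lid is caught at the start, the slide at its far end always frees it; if the lid is loose at the start, running the slide over locks it.
- slide_bore (a point): Centre of the mouth of the upright bore in the slide, a steel block 26 mm (case x) by 40 mm (case y) and 24 mm high on the rail; the mouth is in its top face, 94 mm above the table. Bore 13 mm wide with a 2 mm chamfer, 20 mm deep, blind. The point's axes are the case's, z up. The bore is 95 mm from the case's centre along its +x and at -100 mm along its y when the slide reads 0.
- key: Loose steel key pin, 50 g, 70 mm long: a shank 10 mm thick with a disc head 24 mm across and 14 mm high at the top (56 to 70 mm above its foot). It starts upright in the bore of its rest, its foot 12 mm above the table. Origin at the centre of its foot, z along the shank to the head.
- key_tip (a point): Centre of the key pin's foot (the end without the head).
- rest: Fixed light-wood block, 60 by 60 by 30 mm high, with an upright 12 mm bore 18 mm deep in its middle in which the key pin starts; origin at the centre of its underside.
- lampfoot: Bystander: bell-shaped cast aluminium lamp foot, 90 mm across, 80 mm tall, loose; leave it alone. Origin at the middle of its underside.
- vase: Bystander: glazed vase, 84 mm across, 145 mm tall, loose; leave it alone. Origin at the middle of its underside.
- jar: Bystander: amber glass jar with steel cap, 64 mm across, 80 mm tall, loose; leave it alone. Origin at the middle of its underside.
- finial: Bystander: turned brass finial, 44 mm across, 52 mm tall, loose; leave it alone. Origin at the middle of its underside.
- driver: Bystander: screwdriver lying on the table, loose; leave it alone. Origin at its underside.

How it is judged:
By the outcome, as a careful person would: the job done as asked, in the order asked, and still so for the second after the job is handed in, while the arm keeps its last pose, push and grip.
It also fails if it takes over 72 s, if anything falls off the work surface, if the arm or the gripper's body presses on something with over 40 N, if the wrist force passes 120 N, or if a joint passes its speed limit or range.

### The arm

A 6-joint arm with a two-finger parallel gripper is mounted at the origin on the work surface. World frame = base frame: x ahead of the robot, y to its left, z up, the work surface at z = 0. Lengths are in m, angles in rad, forces in N, time in s.
With the tool pointing down it reaches from about 0.425 to 0.95 m from the base axis. Payload 3.5 kg.
Tool frame: the origin (TCP) lies on the centre line of the jaws, within the pads' length; the fingertips stand 17 mm ahead of it and the grasp point (between the pads) lies 2 mm behind it; z points along the fingers, y is the line along which they close (so a half turn about z gives the same grasp; the last joint's range is limited). The gripper opens to 85 mm and grips with 20 to 120 N. Pads are 22 mm wide; open, the fingers measure 114 mm over their backs; the gripper's body (76 mm by 85 mm) begins 54 mm behind the grasp point. The pads swing forward as they close: fully open they stand 13 mm farther back than shut.
Start: joints at [1.08, 0.286, 1.577, -0, 1.279, -0.15], TCP at [0.226, 0.636, 0.248] pointing down, gripper open.
Joint ranges: [-2.77, 2.77], [-0.9, 2.22], [0.21, 2.48], [-1.53, 4.67], [0.24, 2.81], [-2.84, 2.84]. Speed limits (rad/s): [2.79, 2.79, 3.14, 3.14, 3.14, 3.14].

### API

Orientations are given as a unit quaternion [x, y, z, w].
In Python, from plant import ctrl gives the robot as it stands. The module is installed in compiled form; this text tells all that it offers.
- The arm moves only by the tool drive_tool, never from a script. Its argument "moves" is a list of rows, each a list of 3 entries, a list of its own where there are three numbers: the turn, a rotation vector about the tool's x, y, z in rad, then the shift along the tool's x, y, z in m, then the finger opening in m, from 0 to 0.0854. A call has 1 to 5 rows; each row shifts and turns the commanded pose from where the row before left it, along the tool's axes as they then stand; what a row does not reach is not made up. A row lasts 1/8 s, in which the tool goes at most 62.5 mm and 10.7 degrees, less where a joint would pass 70% of its speed; a pose out of reach is approached as far as the arm can. A call with a gripper value outside its range is refused whole. The fingers move at their own pace and stop on an object; "grip_force" is the grip in N (left out, the last holds). Time passes only in rows, so rows that do not move let the fingers close. It gives the time, the measured TCP pose, the force, the opening and the grip force at its end, in the units of the state.
- ctrl.get_state(): the state, without advancing time (a new reading comes with each control period).
- ctrl.read_camera(name): name is "scene" or "top"; returns a dict with "image" (384x512x3 uint8, red, green, blue), "fx", "fy", "cx", "cy" (pixels), "dist" ([k1, k2, p1, p2, k3] as OpenCV has them; the pictures are not rectified), "R" (3x3) and "t" (3): a world point X has camera coordinates R X + t. Camera axes: x right, y down, z forward; pixel columns grow to the right and rows downward; lengths in m; the calibration is good to about 2 mm. A picture is of the moment at which its call begins. There is no depth.
- ctrl.sign_off(): hands the job in; it is judged then, once.
The state is a dict: "time": time; "qpos": joint angles; "dq": joint speeds; "joint_efforts": joint torques, N m; "eef_pos": TCP position; "tcp_rot": TCP orientation; "contact_force": force on the tool from outside, world axes, zero at the start; "wrist_torque": the same for the moment, N m; "opening": opening from 0.0 (shut) to 1.0 (fully open); "finger_force": force on a finger pad.
Only numpy, scipy, OpenCV 4.12 (cv2) and the standard library are available. Lean on these libraries where they do the work, as an engineer would, in place of code of your own. Each camera call takes 0.05 s, during which the arm holds its last target. There are 200 camera calls.

## Working session

There is one attempt and no reset: what is moved stays moved. The work goes in short steps, Python scripts to look and compute and a tool call to move; the robot and the scene stay as the last step left them, time stands still between calls to the robot, and variables do not carry over. Pictures are saved under pics/ and viewed, at most 10 in all, crops included, and the job is handed in when it is done.

Besides the shell and the picture viewer there is one more tool, called after "Emit:" as name(argument=value, ...), one argument or row to a line, values as JSON. drive_tool: Moves the arm, as the interface text tells. Its arguments: {"type":"object","properties":{"moves":{"type":"array","items":{"type":"array"}},"grip_force":{"type":"number"}},"required":["moves"]}

```bash
mkdir -p pics
cat > h.py <<'E'
import numpy as np, cv2
from plant import ctrl
def cam(n):
    c=ctrl.read_camera(n); c={k:(np.array(v) if k!='image' else v) for k,v in c.items()}
    c['K']=np.array([[c['fx'],0,c['cx']],[0,c['fy'],c['cy']],[0,0,1.]],float); return c
def ray(c,uv):
    p=cv2.undistortPoints(np.array(uv,float).reshape(-1,1,2),c['K'],c['dist'].astype(float)).reshape(-1,2)
    d=np.c_[p,np.ones(len(p))]@c['R']; return -c['R'].T@c['t'],d
def onz(c,uv,z):
    o,d=ray(c,uv); return o+d*((z-o[2])/d[:,2])[:,None]
def proj(c,X):
    return cv2.projectPoints(np.array(X,float).reshape(-1,1,3),cv2.Rodrigues(c['R'])[0],c['t'].astype(float),c['K'],c['dist'].astype(float))[0].reshape(-1,2)
def tri(c1,u1,c2,u2):
    o1,d1=ray(c1,u1);o2,d2=ray(c2,u2);d1=d1[0];d2=d2[0]
    s=np.linalg.lstsq(np.c_[d1,-d2],o2-o1,rcond=None)[0]
    a=o1+s[0]*d1;b=o2+s[1]*d2; return (a+b)/2,np.linalg.norm(a-b)
def save(c,n,box=None,s=1):
    im=c['image'][:,:,::-1]
    if box: im=im[box[1]:box[3],box[0]:box[2]]
    cv2.imwrite('pics/'+n,cv2.resize(im,None,fx=s,fy=s,interpolation=cv2.INTER_CUBIC))
E
python3 - <<'E'
from h import *
for n in('top','scene'):
    c=cam(n); save(c,n+'0.png',None,1.56); print(n,-c['R'].T@c['t'],c['R'].round(2).tolist(),c['fx'])
s=ctrl.get_state();print(s)
E
```

```text
top [ 0.4690699  -0.01242627  1.04801467] [[0.03, -1.0, -0.02], [-0.99, -0.02, -0.16], [0.16, 0.02, -0.99]] 356.6309503848797
scene [ 1.37734041 -0.0559821   0.73022236] [[0.05, 1.0, 0.02], [0.63, -0.02, -0.78], [-0.78, 0.05, -0.63]] 392.64083937983474
{'time': 0.1, 'qpos': array([ 1.07997944e+00,  2.87105469e-01,  1.57804442e+00, -2.93592008e-05,
        1.27860297e+00, -1.50022511e-01]), 'dq': array([-1.16428548e-03, -1.28927080e-06, -2.71716806e-03,  1.05837461e-03,
       -7.12647136e-04,  1.30218583e-03]), 'joint_efforts': array([ 9.13472686e-04, -4.07294548e+01, -2.93698651e+01, -2.15153195e-04,
        3.43584667e-03, -1.69944485e-05]), 'eef_pos': array([0.22533271, 0.63567933, 0.24705905]), 'tcp_rot': array([ 1.69569519e-01,  9.85517636e-01, -1.02955261e-03, -3.26856032e-04]), 'contact_force': array([ 0.12860081, -0.00795105, -0.56364765]), 'wrist_torque': array([-0.09018132,  0.00092107,  0.02081492]), 'finger_force': 0.0, 'opening': 1.0019303462678935}
```

View pics/top0.png

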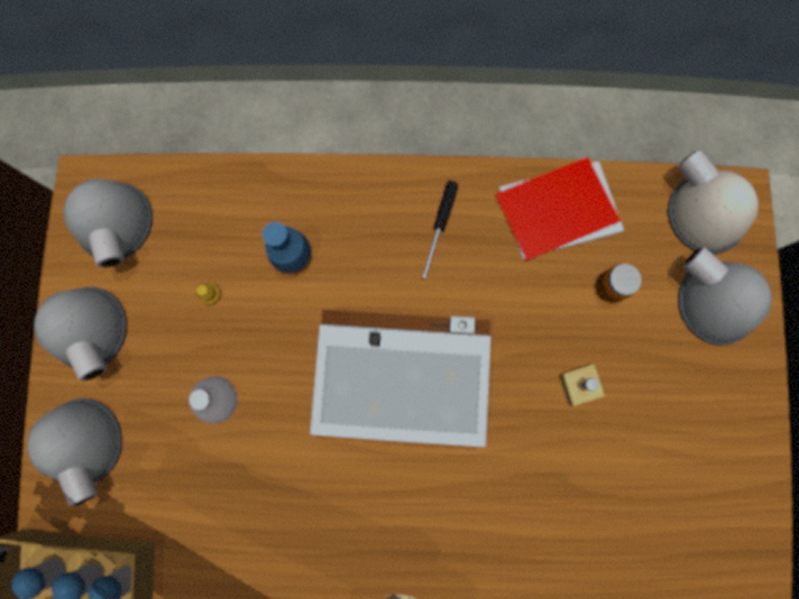

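View pics/scene0.png

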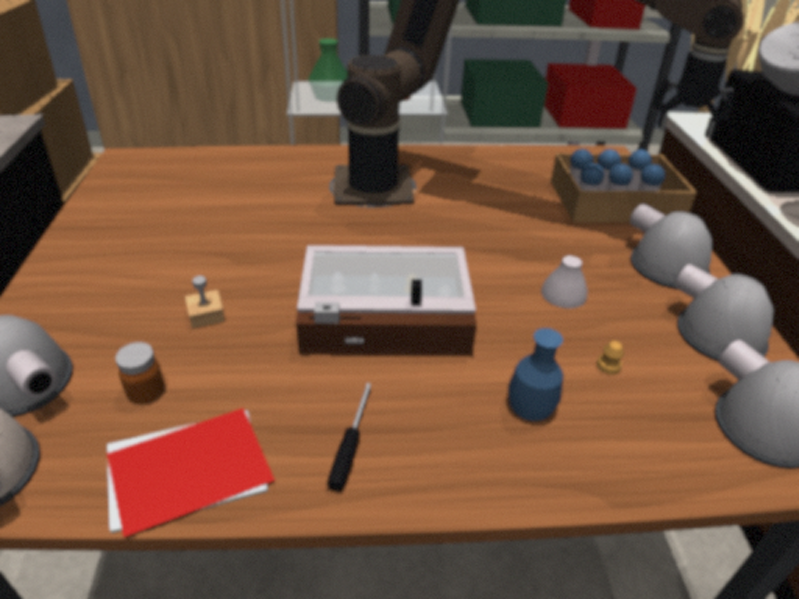

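The top view shows the case (lid corners about (320,325), (491,334), (486,446) and (311,435)). The slide is at (462,325), the knob at (375,339), and the key head at (589,384) on its rest. The scene view agrees: key (200,285), slide (327,313), knob (416,291).

```bash
cat > m.py <<'E'
from h import *
c=cam('top'); s=cam('scene')
k=1/1.5625
# lid corners & rough
L=onz(c,np.array([(320,325),(491,334),(486,446),(311,435)])*k,0.078); print('lid',L.round(4).tolist())
ctr=L.mean(0); ey=(L[0]+L[3]-L[1]-L[2]);print('yaw of case y',np.degrees(np.arctan2(ey[1],ey[0]))-90, 'ctr',ctr)
ex=L[0]+L[1]-L[2]-L[3];print('yaw from x',np.degrees(np.arctan2(ex[1],ex[0])))
print('lens',np.linalg.norm(L[0]-L[1]),np.linalg.norm(L[0]-L[3]))
print('keytop',onz(c,[np.array((590,384))*k],.082),tri(c,[np.array((589.5,384))*k],s,[np.array((199.5,281))*k]))
print('knob',onz(c,[np.array((375,338))*k],.12),tri(c,[np.array((375,338))*k],s,[np.array((416.5,283))*k]))
print('slide',onz(c,[np.array((462,324))*k],.094),tri(c,[np.array((462,324))*k],s,[np.array((327,308))*k]))
a=cv2.resize(c['image'][195:300,190:330],None,fx=5,fy=5,interpolation=cv2.INTER_CUBIC)
b=cv2.resize(c['image'][225:270,350:400],None,fx=8,fy=8,interpolation=cv2.INTER_CUBIC)
im=np.zeros((600,800,3),np.uint8);im[:525,:700]=a
im=np.zeros((600,800,3),np.uint8)
a=cv2.resize(c['image'][195:245,190:330],None,fx=5.7,fy=5.7,interpolation=cv2.INTER_CUBIC)[:285,:798]
im[:a.shape[0],:798]=a
b=cv2.resize(c['image'][225:265,350:400],None,fx=7.5,fy=7.5,interpolation=cv2.INTER_CUBIC)
im[290:590,:375]=b
d=cv2.resize(s['image'][170:215,105:160],None,fx=6.5,fy=6.5,interpolation=cv2.INTER_CUBIC)
im[290:290+d.shape[0],400:400+d.shape[1]]=d
cv2.imwrite('pics/crop1.png',im[:,:,::-1])
E
python3 m.py
```

```text
lid [[0.5885, 0.1518, 0.078], [0.5802, -0.1489, 0.078], [0.3876, -0.1418, 0.078], [0.3975, 0.1584, 0.078]]
yaw of case y -1.7243240978124135 ctr [0.48845824 0.00489083 0.078     ]
yaw from x -2.0562424002277075
lens 0.3007939256325925 0.1910791821203215
keytop [[ 0.49663793 -0.32127997  0.082     ]] (array([ 0.49690237, -0.32395341,  0.07724557]), np.float64(0.003895619800244061))
knob [[0.56378987 0.05102339 0.12      ]] (array([0.56417467, 0.05172973, 0.116616  ]), np.float64(0.0009504490884507462))
slide [[ 0.59451776 -0.09647315  0.094     ]] (array([ 0.59489653, -0.09680127,  0.09111585]), np.float64(0.00014750845817460145))
```

View pics/crop1.png

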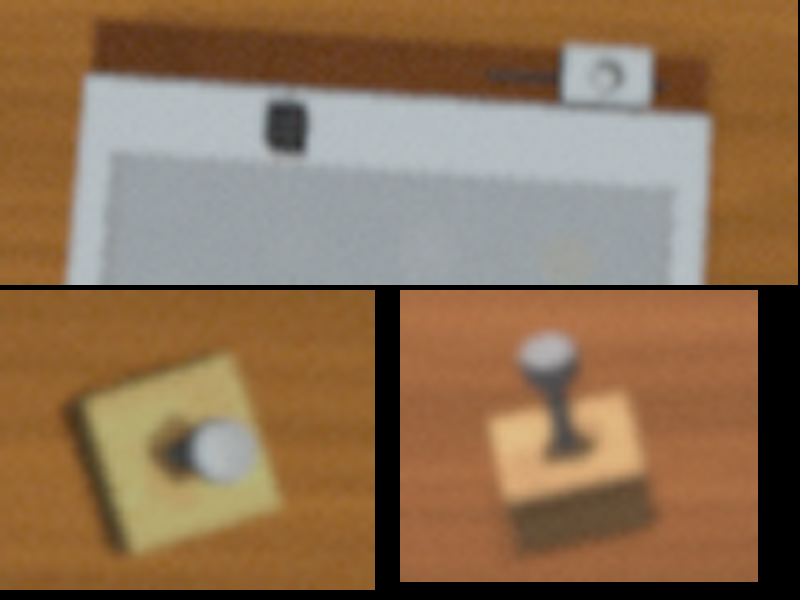

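The crop shows the key leaning slightly in its rest. Its head centre is at raw top pixel (379.6,246.3), the bore at (296.3,208) and the knob top at (240.4,214.3).

```bash
cat >> h.py <<'E'
from scipy.spatial.transform import Rotation as Ro
def togo(P,yaw=np.radians(-2)):
    """tool-axis shift to world P, and rotvec to 'down, tool y = case y'"""
    s=ctrl.get_state(); R=Ro.from_quat(s['tcp_rot'])
    Rt=Ro.from_matrix(np.c_[[-np.cos(yaw),-np.sin(yaw),0],[-np.sin(yaw),np.cos(yaw),0],[0,0,-1]])
    print('t',round(s['time'],2),'pos',s['eef_pos'].round(4),'turn',(R.inv()*Rt).as_rotvec().round(4),'shift',R.inv().apply(np.array(P)-s['eef_pos']).round(4),'F',s['contact_force'].round(1),'open',round(s['opening']*85.4,1),'ff',s['finger_force'])
E
python3 - <<'E'
from h import *
c=cam('top'); s=cam('scene')
print('head',onz(c,[(379.1,245.8)],.082),tri(c,[(379.1,245.8)],s,[(127.4,179)]))
print('bore',onz(c,[(295.8,207.5)],.094)); print('restctr',onz(c,[(373.7,246.5)],.03))
kn=onz(c,[(239.9,213.8)],.12);print('knob',kn)
for yaw in (-1.7,-2,-2.3):
    y=np.radians(yaw);ex=np.array([np.cos(y),np.sin(y)]);ey=np.array([-ex[1],ex[0]])
    C=[onz(c,[(295.8,207.5)],.094)[0,:2]-.095*ex+.099*ey, kn[0,:2]-.06*ex-.05*ey, np.array([.4885,.0049])+.01*ex]
    print(yaw,np.round(C,4).tolist())
print('jar,vase',onz(c,[np.array((625,277))/1.5625],.08),onz(c,[np.array((275,235))/1.5625],.145),onz(c,[np.array((200,400))/1.5625],.08))
togo([.5,.25,.248])
E
```

```text
head [[ 0.49660205 -0.32541615  0.082     ]] (array([ 0.496657  , -0.32607434,  0.08043554]), np.float64(0.0002884469016703801))
bore [[ 0.59414542 -0.09680104  0.094     ]]
restctr [[ 0.49582258 -0.32655412  0.03      ]]
knob [[0.57040854 0.05151569 0.12      ]]
-1.7 [[0.5021, 0.005], [0.509, 0.0033], [0.4985, 0.0046]]
-2 [[0.5027, 0.0055], [0.5087, 0.0036], [0.4985, 0.0046]]
-2.3 [[0.5032, 0.0059], [0.5085, 0.004], [0.4985, 0.0045]]
jar,vase [[ 0.68835343 -0.39034585  0.08      ]] [[0.73164397 0.2253497  0.145     ]] [[0.45000823 0.3576331  0.08      ]]
t 0.3 pos [0.2255 0.636  0.2478] turn [-8.000e-04 -2.000e-04 -3.059e-01] shift [-0.3877 -0.2721  0.    ] F [-0.6 -0.2 -0.5] open 85.6 ff 0.0
```

Emit:
drive_tool(
  moves=[
    [[0,0,-0.153],[0,-0.03,0],0.05],
    [[0,0,-0.153],[0,-0.03,0],0.05],
  ],
)

```text
time: 0.55
eef_pos: [0.2096, 0.5778, 0.248]
tcp_rot: [0.015, 1.0, -0.0, -0.0]
contact_force: [0.1, -0.2, -0.5]
opening: 0.605
finger_force: 0.0
```

```bash
python3 -c "
from h import *
togo([.5,.25,.248]);togo([.498,-.322,.2])"
```

```text
t 0.55 pos [0.2096 0.5778 0.248 ] turn [-0.0004 -0.0002  0.0057] shift [-2.999e-01 -3.192e-01  1.000e-04] F [ 0.1 -0.2 -0.5] open 51.7 ff 0.0
t 0.55 pos [0.2096 0.5778 0.248 ] turn [-0.0004 -0.0002  0.0057] shift [-0.3146 -0.891   0.0483] F [ 0.1 -0.2 -0.5] open 51.7 ff 0.0
```

Emit:
drive_tool(
  moves=[
    [[0,0,0],[-0.038,-0.04,0],0.05],
    [[0,0,0],[-0.038,-0.04,0],0.05],
    [[0,0,0],[-0.038,-0.04,0],0.05],
    [[0,0,0],[-0.038,-0.04,0],0.05],
    [[0,0,0],[-0.038,-0.04,0],0.05],
  ],
)

```text
time: 1.18
eef_pos: [0.3938, 0.3705, 0.2486]
tcp_rot: [0.017, 1.0, 0.0, 0.0]
contact_force: [0.9, 0.5, -0.2]
opening: 0.585
finger_force: 0.0
```

Emit:
drive_tool(
  moves=[
    [[0,0,0],[-0.038,-0.04,0],0.05],
    [[0,0,0],[-0.038,-0.04,0],0.05],
    [[0,0,0],[-0.038,-0.04,0],0.05],
    [[0,0,0],[0,-0.055,0],0.05],
    [[0,0,0],[0,-0.055,0],0.05],
  ],
)

```text
time: 1.8
eef_pos: [0.499, 0.1363, 0.2483]
tcp_rot: [0.017, 1.0, -0.0, 0.0]
contact_force: [1.7, -0.4, 0.4]
opening: 0.591
finger_force: 0.0
```

Emit:
drive_tool(
  moves=[
    [[0,0,0],[0,-0.055,0],0.05],
    [[0,0,0],[0,-0.055,0],0.05],
    [[0,0,0],[0,-0.055,0],0.05],
    [[0,0,0],[0,-0.055,0],0.05],
    [[0,0,0],[0,-0.055,0],0.05],
  ],
)

```text
time: 2.42
eef_pos: [0.4889, -0.1385, 0.2486]
tcp_rot: [0.017, 1.0, -0.0, 0.0]
contact_force: [1.0, -0.3, 0.3]
opening: 0.584
finger_force: 0.0
```

Emit:
drive_tool(
  moves=[
    [[0,0,0],[0,-0.055,0],0.05],
    [[0,0,0],[0,-0.055,0.02],0.05],
    [[0,0,0],[0,-0.04,0.028],0.05],
    [[0,0,0],[0,0,0],0.05],
  ],
)

```text
time: 2.92
eef_pos: [0.4823, -0.288, 0.1974]
tcp_rot: [0.019, 1.0, 0.002, -0.002]
contact_force: [-0.8, 0.6, -0.2]
opening: 0.584
finger_force: 0.0
```

```bash
python3 -c "
from h import *
togo([.4966,-.3255,.077])
c=cam('scene');save(c,'s1.png',(70,90,270,240),4)"
```

```text
t 2.92 pos [ 0.4823 -0.288   0.1974] turn [ 0.0033 -0.0043 -0.0037] shift [-0.0163 -0.0373  0.1202] F [-0.8  0.6 -0.2] open 49.8 ff 0.0
```

View pics/s1.png

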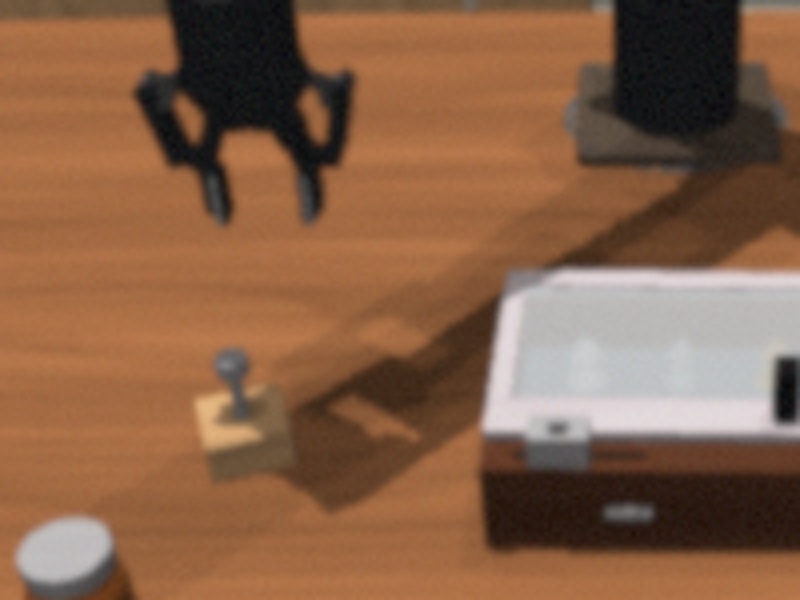

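The gripper is above the key at crop (265,170), with the key head at (232,365) and nothing in the way. I'll descend and grip.

Emit:
drive_tool(
  moves=[
    [[0.003,-0.004,-0.003],[-0.016,-0.037,0],0.05],
    [[0,0,0],[0,0,0.05],0.05],
    [[0,0,0],[0,0,0.04],0.05],
    [[0,0,0],[0,0,0.02],0.05],
    [[0,0,0],[0,0,0],0.05],
  ],
)

```text
time: 3.6
eef_pos: [0.4991, -0.3233, 0.0898]
tcp_rot: [0.015, 1.0, -0.001, 0.001]
contact_force: [-0.4, 0.2, -0.8]
opening: 0.581
finger_force: 0.0
```

```bash
python3 -c "
from h import *
togo([.4966,-.3255,.073])"
```

```text
t 3.6 pos [ 0.4991 -0.3233  0.0898] turn [-0.0016  0.0026  0.0043] shift [ 0.0025 -0.0022  0.0168] F [-0.4  0.2 -0.8] open 49.7 ff 0.0
```

Emit:
drive_tool(
  moves=[
    [[0,0,0.004],[0.002,-0.002,0.017],0.05],
    [[0,0,0],[0,0,0],0.05],
    [[0,0,0],[0,0,0],0.015],
    [[0,0,0],[0,0,0],0.015],
    [[0,0,0],[0,0,0],0.015],
  ],
  grip_force=40,
)

```text
time: 4.22
eef_pos: [0.4976, -0.327, 0.0743]
tcp_rot: [0.018, 1.0, -0.002, 0.003]
contact_force: [-0.0, -0.9, 1.5]
opening: 0.264
finger_force: 39.1
```

Emit:
drive_tool(
  moves=[
    [[0,0,0],[0,0,0],0.015],
    [[0,0,0],[0,0,0],0.015],
  ],
)

```text
time: 4.47
eef_pos: [0.4977, -0.327, 0.0742]
tcp_rot: [0.018, 1.0, -0.002, 0.003]
contact_force: [-0.1, 0.5, 4.5]
opening: 0.262
finger_force: 39.1
```

```bash
python3 -c "
from h import *
togo([.4966,-.3255,.2])"
```

```text
t 4.47 pos [ 0.4977 -0.327   0.0742] turn [-0.0041  0.0053 -0.0009] shift [ 0.0005  0.0009 -0.1258] F [-0.1  0.5  4.5] open 22.4 ff 39.144092202186584
```

Emit:
drive_tool(
  moves=[
    [[0,0,0],[0,0,-0.02],0.015],
    [[0,0,0],[0,0,-0.05],0.015],
    [[0,0,0],[0,0,-0.05],0.015],
    [[0,0,0],[-0.02,0.04,-0.01],0.015],
    [[0,0,0],[-0.02,0.05,0],0.015],
  ],
)

```text
time: 5.1
eef_pos: [0.5407, -0.2377, 0.2062]
tcp_rot: [0.019, 1.0, -0.002, 0.004]
contact_force: [0.4, 0.5, -0.4]
opening: 0.264
finger_force: 39.5
```

Emit:
drive_tool(
  moves=[
    [[0,0,0],[-0.02,0.05,0],0.015],
    [[0,0,0],[-0.02,0.05,0],0.015],
    [[0,0,0],[-0.01,0.03,0],0.015],
    [[0,0,0],[0,0,0],0.015],
    [[0,0,0],[0,0,0],0.015],
  ],
)

```text
time: 5.72
eef_pos: [0.5941, -0.1097, 0.2032]
tcp_rot: [0.018, 1.0, -0.002, 0.002]
contact_force: [0.2, -0.9, -0.2]
opening: 0.263
finger_force: 39.5
```

```bash
python3 -c "
from h import *
togo([.594,-.0968,.18])
c=cam('scene');save(c,'s2.png',(140,90,300,210),5)
t=cam('top');save(t,'t2.png',(190,140,350,260),5)"
```

```text
t 5.72 pos [ 0.5941 -0.1097  0.2032] turn [-0.0032  0.0034 -0.0008] shift [0.0006 0.013  0.0232] F [ 0.2 -0.9 -0.2] open 22.5 ff 39.50481176376343
```

View pics/s2.png

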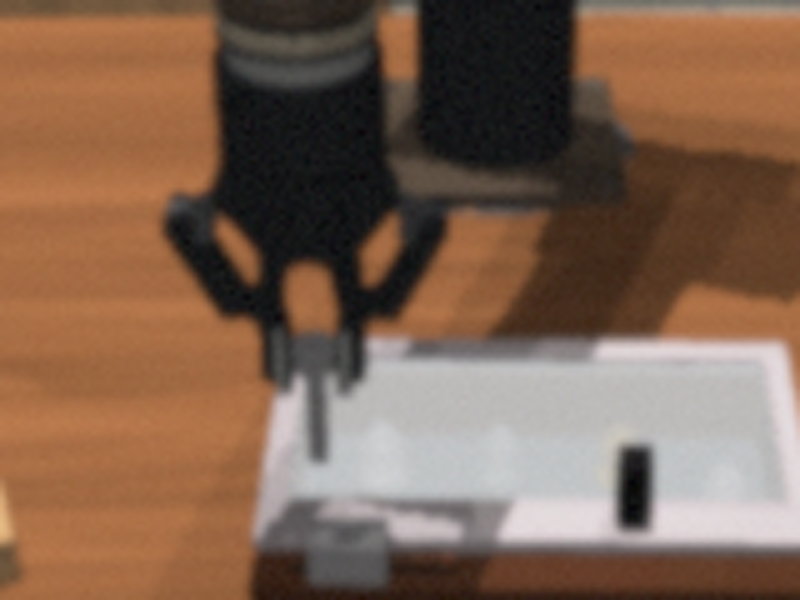

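The pin hangs upright at scene-crop (317,460), foot end, with the slide block at (347,560). I'll go just above the bore and take a close look.

Emit:
drive_tool(
  moves=[
    [[-0.003,0.003,0],[0.0005,0.013,0],0.015],
    [[0,0,0],[0,0,0.025],0.015],
    [[0,0,0],[0,0,0.011],0.015],
    [[0,0,0],[0,0,0],0.015],
    [[0,0,0],[0,0,0],0.015],
  ],
)

```text
time: 6.45
eef_pos: [0.5949, -0.0967, 0.1678]
tcp_rot: [0.018, 1.0, -0.0, 0.001]
contact_force: [-0.5, 1.1, -0.2]
opening: 0.261
finger_force: 39.5
```

```bash
python3 -c "
from h import *
c=cam('scene');print('foot z .1417 ->',onz(c,[(202.9,181.5)],.1417))
togo([.594,-.0968,.166])
p=ctrl.get_state()['eef_pos'];f=p-[0,0,.0615]
print('pred foot',proj(c,[f,f+[0,0,.05]]),'bore',proj(c,[[.594,-.0968,.094]]))
save(c,'s3.png',(180,150,250,215),9)"
```

```text
foot z .1417 -> [[ 0.59506082 -0.1107902   0.1417    ]]
t 6.5 pos [ 0.5951 -0.0967  0.168 ] turn [-0.0004  0.0026 -0.0011] shift [ 0.0011 -0.0002  0.002 ] F [ 0.1 -1.1 -0.5] open 22.4 ff 39.508121609687805
pred foot [[209.12804687 192.46760962]
 [208.35821232 176.60198972]] bore [[209.27391818 196.02968122]]
```

View pics/s3.png

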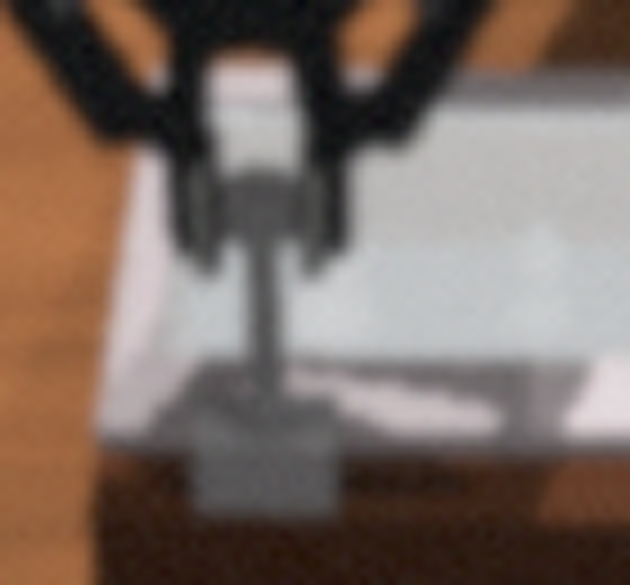

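The scene view shows the pin foot (crop (264,395)) just above the middle of the slide's top face (centre (266,414)). It is aligned to about 1 mm, so I'll lower it.

Emit:
drive_tool(
  moves=[
    [[0,0,0],[0.0007,0,0.007],0.015],
    [[0,0,0],[0,0,0.006],0.015],
    [[0,0,0],[0,0,0.005],0.015],
    [[0,0,0],[0,0,0],0.015],
  ],
)

```text
time: 7.0
eef_pos: [0.5936, -0.0964, 0.1482]
tcp_rot: [0.018, 1.0, 0.0, 0.0]
contact_force: [0.7, -0.4, -0.9]
opening: 0.266
finger_force: 39.5
```

```bash
python3 -c "
from h import *
togo([.594,-.0968,.1355])"
```

```text
t 7.0 pos [ 0.5936 -0.0964  0.1482] turn [ 0.0001  0.0002 -0.0009] shift [-0.0004 -0.0003  0.0127] F [ 0.7 -0.4 -0.9] open 22.7 ff 39.521761536598206
```

Emit:
drive_tool(
  moves=[
    [[0,0,0],[0,0,0.004],0.015],
    [[0,0,0],[0,0,0.004],0.015],
    [[0,0,0],[0,0,0.003],0.015],
    [[0,0,0],[0,0,0],0.015],
  ],
)

```text
time: 7.5
eef_pos: [0.5937, -0.0965, 0.1376]
tcp_rot: [0.018, 1.0, -0.0, 0.0]
contact_force: [1.4, -0.1, -0.5]
opening: 0.264
finger_force: 39.5
```

```bash
python3 -c "
from h import *
togo([.594,-.0968,.1355])"
```

```text
t 7.5 pos [ 0.5937 -0.0965  0.1376] turn [-0.0001  0.0007 -0.0009] shift [-0.0003 -0.0003  0.0021] F [ 1.4 -0.1 -0.5] open 22.5 ff 39.50413227081299
```

Emit:
drive_tool(
  moves=[
    [[0,0,0],[0,0,0.0015],0.015],
    [[0,0,0],[0,0,0],0.028],
    [[0,0,0],[0,0,0],0.04],
    [[0,0,0],[0,0,0],0.05],
    [[0,0,0],[0,0,0],0.05],
  ],
)

```text
time: 8.12
eef_pos: [0.5938, -0.0964, 0.1366]
tcp_rot: [0.018, 1.0, 0.0, 0.001]
contact_force: [0.4, -0.4, -0.6]
opening: 0.585
finger_force: 0.0
```

Emit:
drive_tool(
  moves=[
    [[0,0,0],[0,0,-0.02],0.05],
    [[0,0,0],[0,0,-0.04],0.05],
    [[0,0,0],[0,0.04,-0.02],0.05],
    [[0,0,0],[0.02,0.05,0],0.05],
    [[0,0,0],[0,0,0],0.05],
  ],
)

```text
time: 8.75
eef_pos: [0.5765, -0.0032, 0.2185]
tcp_rot: [0.016, 1.0, 0.0, 0.002]
contact_force: [0.1, 0.3, -0.1]
opening: 0.586
finger_force: 0.0
```

```bash
python3 -c "
from h import *
c=cam('scene');t=cam('top')
a=cv2.resize(c['image'][150:225,180:310],None,fx=6,fy=6,interpolation=cv2.INTER_CUBIC)[:,:,::-1]
b=t['image'][195:225,190:320];b=cv2.resize(b,None,fx=5,fy=5,interpolation=cv2.INTER_CUBIC)[:,:,::-1]
im=np.zeros((600,780,3),np.uint8);im[:450]=a;im[450:600,:650]=b
cv2.imwrite('pics/s4.png',im)
togo([.562,.052,.11])
print(proj(c,[[.562,.053,.12]]),proj(t,[[.562,.053,.12]]))"
```

```text
t 8.85 pos [ 0.5773 -0.0056  0.2178] turn [-0.0008  0.0029  0.0003] shift [0.0176 0.0572 0.1077] F [-0.2  0.6  0.4] open 50.0 ff 0.0
[[266.85462394 179.57735713]] [[239.22213679 216.9811084 ]]
```

View pics/s4.png

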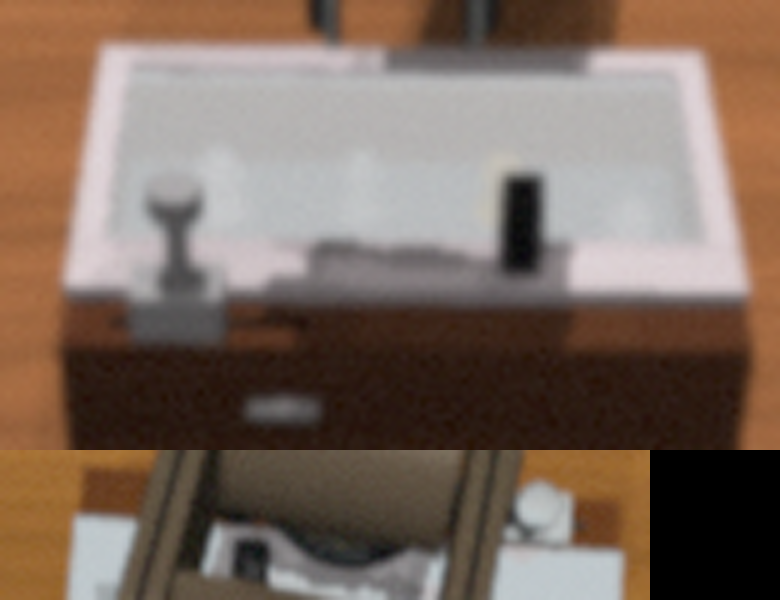

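The pin is seated upright in the slide at crop (175,235). The knob top is at (522,180), which agrees with the estimate. Next I'll grip the knob for the tug.

Emit:
drive_tool(
  moves=[
    [[0,0,0],[0.01,0.029,0],0.05],
    [[0,0.002,0],[0.007,0.028,0.02],0.05],
    [[0,0,0],[0,0,0.04],0.05],
    [[0,0,0],[0,0,0.03],0.05],
    [[0,0,0],[0,0,0],0.05],
  ],
)

```text
time: 9.48
eef_pos: [0.5604, 0.0508, 0.1238]
tcp_rot: [0.019, 1.0, 0.0, -0.004]
contact_force: [-0.6, 0.7, 0.1]
opening: 0.585
finger_force: 0.0
```

```bash
python3 -c "
from h import *
togo([.563,.053,.105])"
```

```text
t 9.47 pos [0.5604 0.0508 0.1238] turn [ 0.0001 -0.0071 -0.0023] shift [-0.0026  0.0023  0.0188] F [-0.6  0.7  0.1] open 50.0 ff 0.0
```

Emit:
drive_tool(
  moves=[
    [[0,-0.006,-0.002],[-0.0025,0.002,0.019],0.05],
    [[0,0,0],[0,0,0],0.04],
    [[0,0,0],[0,0,0],0.01],
    [[0,0,0],[0,0,0],0.01],
    [[0,0,0],[0,0,0],0.01],
  ],
  grip_force=50,
)

```text
time: 10.1
eef_pos: [0.5656, 0.052, 0.1094]
tcp_rot: [0.017, 1.0, -0.001, 0.004]
contact_force: [-1.0, -5.1, 1.7]
opening: 0.202
finger_force: 49.9
```

Emit:
drive_tool(
  moves=[
    [[0,0,0],[0,0,0],0.01],
    [[0,0,0],[0,0,0],0.01],
  ],
)

```text
time: 10.35
eef_pos: [0.5656, 0.0521, 0.1094]
tcp_rot: [0.017, 1.0, -0.001, 0.004]
contact_force: [-1.7, -5.1, 0.8]
opening: 0.203
finger_force: 49.9
```

```bash
python3 -c "
from h import *
togo([.563,.053,.105])"
```

```text
t 10.35 pos [0.5656 0.0521 0.1094] turn [-0.0025  0.0076 -0.    ] shift [0.0027 0.0009 0.0044] F [-1.7 -5.1  0.8] open 17.3 ff 49.89183962345123
```

Emit:
drive_tool(
  moves=[
    [[0,0,0],[0,0,-0.002],0.01],
    [[0,0,0],[0,0,-0.002],0.01],
    [[0,0,0],[0,0,-0.002],0.01],
    [[0,0,0],[0,0,0],0.01],
    [[0,0,0],[0,0,0],0.01],
  ],
)

```text
time: 10.98
eef_pos: [0.5645, 0.0521, 0.1133]
tcp_rot: [0.018, 1.0, -0.001, 0.003]
contact_force: [0.1, -5.6, -5.6]
opening: 0.2
finger_force: 49.2
```

Emit:
drive_tool(
  moves=[
    [[0,0,0],[0,0,-0.002],0.01],
    [[0,0,0],[0,0,-0.002],0.01],
    [[0,0,0],[0,0,0],0.01],
  ],
)

```text
time: 11.35
eef_pos: [0.5641, 0.0521, 0.1145]
tcp_rot: [0.018, 1.0, -0.001, 0.003]
contact_force: [6.6, -5.0, -17.0]
opening: 0.201
finger_force: 49.6
```

Emit:
drive_tool(
  moves=[
    [[0,0,0],[0,0,-0.003],0.01],
    [[0,0,0],[0,0,0],0.01],
  ],
)

```text
time: 11.6
eef_pos: [0.5639, 0.0521, 0.1154]
tcp_rot: [0.018, 1.0, -0.001, 0.003]
contact_force: [10.6, -4.8, -26.1]
opening: 0.203
finger_force: 50.1
```

The force rises to 26 N with hardly any motion, so the lid is caught. I'll set it back down, release it and go to the pin.

Emit:
drive_tool(
  moves=[
    [[0,0,0],[0,0,0.006],0.01],
    [[0,0,0],[0,0,0.006],0.01],
    [[0,0,0],[0,0,0],0.01],
    [[0,0,0],[0,0,0],0.03],
    [[0,0,0],[0,0,0],0.05],
  ],
)

```text
time: 12.22
eef_pos: [0.5648, 0.0539, 0.1092]
tcp_rot: [0.017, 1.0, 0.0, 0.003]
contact_force: [0.1, 0.3, -0.6]
opening: 0.554
finger_force: 0.0
```

Emit:
drive_tool(
  moves=[
    [[0,0,0],[0,0,-0.02],0.05],
    [[0,0,0],[0,0,-0.04],0.05],
    [[0,0,0],[0,-0.03,-0.035],0.05],
    [[0,0,0],[-0.015,-0.05,0],0.05],
    [[0,0,0],[-0.015,-0.05,0],0.05],
  ],
)

```text
time: 12.85
eef_pos: [0.5907, -0.0781, 0.2068]
tcp_rot: [0.016, 1.0, -0.001, 0.005]
contact_force: [-0.7, 0.5, 0.2]
opening: 0.584
finger_force: 0.0
```

Emit:
drive_tool(
  moves=[
    [[0,0,0],[0,-0.018,0],0.05],
    [[0,0,0],[0,0,0],0.05],
    [[0,0,0],[0,0,0],0.05],
  ],
)

```text
time: 13.22
eef_pos: [0.5887, -0.0938, 0.2038]
tcp_rot: [0.016, 1.0, 0.0, 0.002]
contact_force: [-0.7, 0.6, -0.1]
opening: 0.584
finger_force: 0.0
```

```bash
python3 -c "
from h import *
togo([.5937,-.0965,.128])
c=cam('scene');save(c,'s5.png',(170,140,270,215),8)"
```

```text
t 13.22 pos [ 0.5887 -0.0938  0.2038] turn [0.0007 0.0048 0.0022] shift [-0.0047 -0.0026  0.0758] F [-0.7  0.6 -0.1] open 49.9 ff 0.0
```

View pics/s5.png

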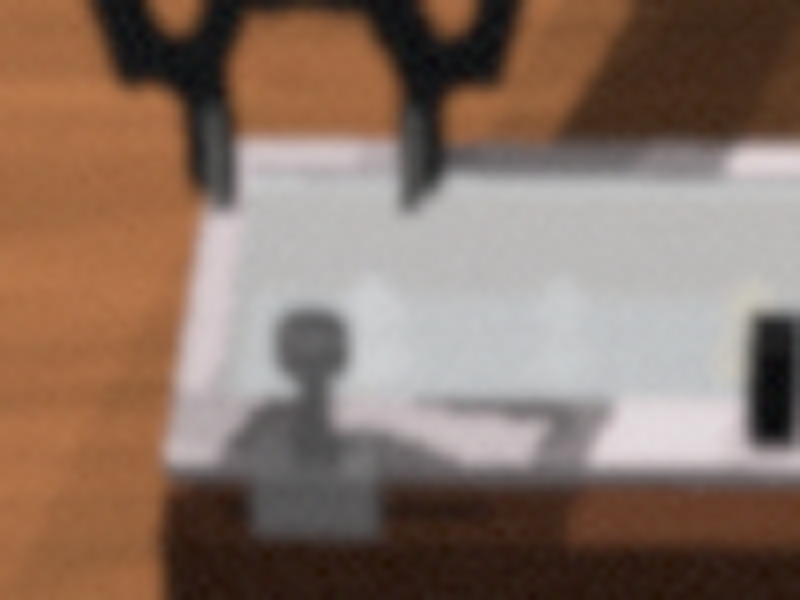

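The pin still stands in the slide, head at crop (312,340), leaning slightly. I'll re-grip its head and run the slide to +y.

Emit:
drive_tool(
  moves=[
    [[0,0.004,0.002],[-0.0047,-0.0026,0.01],0.05],
    [[0,0,0],[0,0,0.03],0.05],
    [[0,0,0],[0,0,0.027],0.05],
    [[0,0,0],[0,0,0],0.05],
    [[0,0,0],[0,0,0],0.015],
  ],
  grip_force=40,
)

```text
time: 13.9
eef_pos: [0.5943, -0.0977, 0.1373]
tcp_rot: [0.018, 1.0, -0.0, 0.001]
contact_force: [0.1, 0.7, -0.7]
opening: 0.388
finger_force: 0.0
```

Emit:
drive_tool(
  moves=[
    [[0,0,0],[0,0,0],0.015],
    [[0,0,0],[0,0,0],0.015],
    [[0,0,0],[0,0,0],0.015],
  ],
)

```text
time: 14.28
eef_pos: [0.5946, -0.0981, 0.1382]
tcp_rot: [0.018, 1.0, -0.0, 0.002]
contact_force: [0.2, 0.8, 3.0]
opening: 0.267
finger_force: 39.3
```

```bash
python3 -c "
from h import *
togo([.5937,-.0965,.137])"
```

```text
t 14.28 pos [ 0.5946 -0.0981  0.1382] turn [-0.0005  0.0037 -0.001 ] shift [0.001  0.0016 0.0011] F [0.2 0.8 3. ] open 22.8 ff 39.259382486343384
```

Emit:
drive_tool(
  moves=[
    [[0,0,0],[0,0.005,0],0.015],
    [[0,0,0],[0,0.007,0],0.015],
    [[0,0,0],[0,0.007,0],0.015],
    [[0,0,0],[0,0.005,0],0.015],
    [[0,0,0],[0,0,0],0.015],
  ],
)

```text
time: 14.9
eef_pos: [0.5956, -0.0738, 0.1381]
tcp_rot: [0.018, 1.0, -0.001, 0.002]
contact_force: [-0.2, -0.8, 5.5]
opening: 0.265
finger_force: 39.6
```

Emit:
drive_tool(
  moves=[
    [[0,0,0],[0,0.003,0],0.015],
    [[0,0,0],[0,0.002,0],0.015],
    [[0,0,0],[0,0,0],0.015],
  ],
)

```text
time: 15.28
eef_pos: [0.5958, -0.0699, 0.1381]
tcp_rot: [0.017, 1.0, -0.002, 0.002]
contact_force: [0.3, -4.3, 5.8]
opening: 0.265
finger_force: 39.6
```

Emit:
drive_tool(
  moves=[
    [[0,0,0],[0,0.002,0],0.015],
    [[0,0,0],[0,0.002,0],0.015],
    [[0,0,0],[0,0,0],0.015],
  ],
)

```text
time: 15.65
eef_pos: [0.596, -0.0686, 0.1381]
tcp_rot: [0.017, 1.0, -0.005, 0.002]
contact_force: [-0.6, -10.6, 4.7]
opening: 0.262
finger_force: 39.7
```

Emit:
drive_tool(
  moves=[
    [[0,0,0],[0,0.003,0],0.015],
    [[0,0,0],[0,0,0],0.015],
    [[0,0,0],[0,-0.003,0],0.015],
    [[0,0,0],[0,-0.004,0],0.015],
    [[0,0,0],[0,0,0],0.015],
  ],
)

```text
time: 16.27
eef_pos: [0.5959, -0.0695, 0.1383]
tcp_rot: [0.018, 1.0, -0.001, 0.002]
contact_force: [0.3, -2.1, 6.0]
opening: 0.26
finger_force: 39.8
```

```bash
python3 -c "
from h import *
togo([.595,-.07,.137])
c=cam('scene');im=c['image'];print(proj(c,[[.5941+.0009,-.0968+.027,.094]]))
save(c,'s6.png',(180,140,280,215),8)"
```

```text
t 16.27 pos [ 0.5959 -0.0695  0.1383] turn [-0.0012  0.0042 -0.0013] shift [ 0.0009 -0.0005  0.0013] F [ 0.3 -2.1  6. ] open 22.2 ff 39.79729235172272
[[219.81449151 196.10224439]]
```

View pics/s6.png

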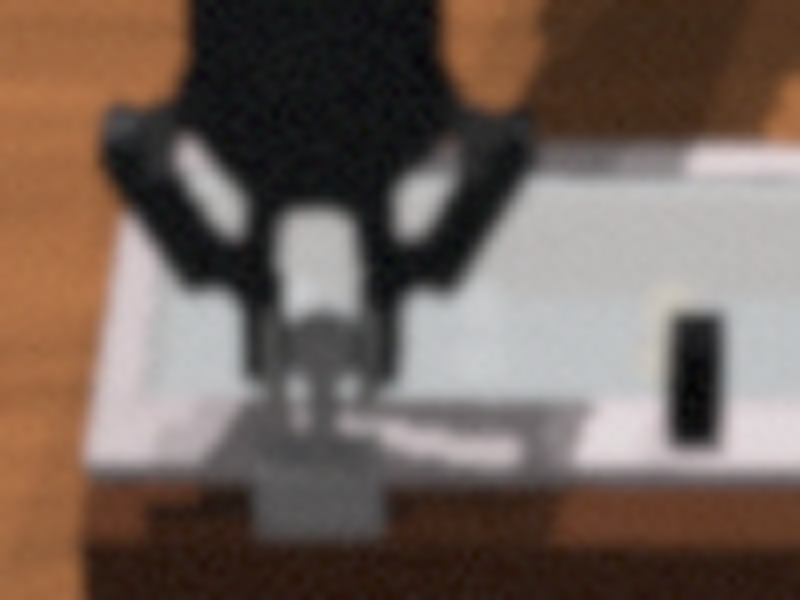

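The slide has moved: its block is centred at crop (320,500), raw column about 219.5, which matches full travel. The pin is upright. I'll release it and go to the knob.

Emit:
drive_tool(
  moves=[
    [[0,0,0],[0,0,0],0.028],
    [[0,0,0],[0,0,0],0.04],
    [[0,0,0],[0,0,0],0.05],
    [[0,0,0],[0,0,-0.02],0.05],
    [[0,0,0],[0,0,-0.04],0.05],
  ],
)

```text
time: 16.95
eef_pos: [0.5936, -0.0686, 0.1961]
tcp_rot: [0.018, 1.0, 0.001, -0.002]
contact_force: [-0.2, -0.3, -0.3]
opening: 0.583
finger_force: 0.0
```

Emit:
drive_tool(
  moves=[
    [[0,0,0],[0,0.03,-0.015],0.05],
    [[0,0,0],[0.02,0.045,0],0.05],
    [[0,0,0],[0.015,0.045,0],0.05],
    [[0,0,0],[0,0,0],0.05],
    [[0,0,0],[0,0,0],0.05],
  ],
)

```text
time: 17.58
eef_pos: [0.5645, 0.0521, 0.2128]
tcp_rot: [0.018, 1.0, -0.0, 0.001]
contact_force: [-0.5, 0.3, -0.5]
opening: 0.588
finger_force: 0.0
```

```bash
python3 -c "
from h import *
togo([.564,.0525,.107])"
```

```text
t 17.57 pos [0.5645 0.0521 0.2128] turn [-0.0005  0.0028 -0.0003] shift [0.0008 0.0005 0.1058] F [-0.5  0.3 -0.5] open 50.2 ff 0.0
```

Emit:
drive_tool(
  moves=[
    [[0,0.002,0],[0.0008,0.0005,0.03],0.05],
    [[0,0,0],[0,0,0.04],0.05],
    [[0,0,0],[0,0,0.03],0.05],
    [[0,0,0],[0,0,0.005],0.05],
    [[0,0,0],[0,0,0],0.05],
  ],
  grip_force=50,
)

```text
time: 18.2
eef_pos: [0.564, 0.0519, 0.1073]
tcp_rot: [0.018, 1.0, -0.0, -0.0]
contact_force: [-0.6, 0.1, 0.5]
opening: 0.582
finger_force: 0.0
```

Emit:
drive_tool(
  moves=[
    [[0,0,0],[0,0,0],0.03],
    [[0,0,0],[0,0,0],0.01],
    [[0,0,0],[0,0,0],0.01],
    [[0,0,0],[0,0,0],0.01],
    [[0,0,0],[0,0,0],0.01],
  ],
)

```text
time: 18.82
eef_pos: [0.5643, 0.0521, 0.1084]
tcp_rot: [0.018, 1.0, -0.001, 0.001]
contact_force: [-1.3, -2.8, 5.8]
opening: 0.199
finger_force: 50.0
```

Emit:
drive_tool(
  moves=[
    [[0,0,0],[0,0,-0.003],0.01],
    [[0,0,0],[0.0005,0,-0.003],0.01],
    [[0,0,0],[0.001,0,-0.003],0.01],
    [[0,0,0],[0,0,0],0.01],
  ],
)

```text
time: 19.32
eef_pos: [0.5623, 0.0522, 0.1151]
tcp_rot: [0.018, 1.0, -0.001, 0.001]
contact_force: [2.6, -5.3, -3.8]
opening: 0.198
finger_force: 48.9
```

```bash
python3 -c "
from h import *
togo([.564,.0525,.107])
z0=.109+.002-.07
r=.165
for a in range(0,44,4):
  t=np.radians(a);print(a,((r-r*np.cos(t)+z0*np.sin(t))*1e3).round(1),((r*np.sin(t)+z0*np.cos(t)-z0)*1e3).round(1))"
```

```text
t 19.32 pos [0.5623 0.0522 0.1151] turn [-0.001   0.002  -0.0012] shift [-0.0016  0.0004  0.0081] F [ 2.6 -5.3 -3.8] open 16.9 ff 48.90103876590729
0 0.0 0.0
4 3.3 11.4
8 7.3 22.6
12 12.1 33.4
16 17.7 43.9
20 24.0 54.0
24 30.9 63.6
28 38.6 72.7
32 46.8 81.2
36 55.6 89.2
40 65.0 96.5
```

The lid is loose now: the knob rose 6.7 mm at 3.8 N. I'll follow the arc.

Emit:
drive_tool(
  moves=[
    [[0,0,0],[0.0013,0,-0.0047],0.01],
    [[0,0,0],[0.002,0,-0.0056],0.01],
    [[0,0,0],[0.002,0,-0.0056],0.01],
    [[0,0,0],[0.0024,0,-0.0054],0.01],
    [[0,0,0],[0.0024,0,-0.0054],0.01],
  ],
)

```text
time: 19.95
eef_pos: [0.5515, 0.0526, 0.1414]
tcp_rot: [0.018, 1.0, -0.001, -0.0]
contact_force: [1.2, -4.0, -4.2]
opening: 0.199
finger_force: 48.8
```

Emit:
drive_tool(
  moves=[
    [[0,0,0],[0.0028,0,-0.0053],0.01],
    [[0,0,0],[0.0028,0,-0.0053],0.01],
    [[0,0,0],[0.0031,0,-0.005],0.01],
    [[0,0,0],[0.0032,0,-0.005],0.01],
    [[0,0,0],[0,0,0],0.01],
  ],
)

```text
time: 20.58
eef_pos: [0.5391, 0.0531, 0.1623]
tcp_rot: [0.018, 1.0, -0.001, -0.001]
contact_force: [0.7, -4.8, -3.7]
opening: 0.198
finger_force: 49.3
```

Emit:
drive_tool(
  moves=[
    [[0,0,0],[0.0034,0,-0.0048],0.01],
    [[0,0,0],[0.0035,0,-0.0048],0.01],
    [[0,0,0],[0.0038,0,-0.0046],0.01],
    [[0,0,0],[0.0039,0,-0.0045],0.01],
    [[0,0,0],[0.0041,0,-0.0043],0.01],
  ],
)

```text
time: 21.2
eef_pos: [0.5202, 0.0539, 0.1851]
tcp_rot: [0.018, 1.0, -0.0, -0.001]
contact_force: [1.0, -5.1, -5.4]
opening: 0.203
finger_force: 48.8
```

Emit:
drive_tool(
  moves=[
    [[0,0,0],[0.0041,0,-0.0042],0.01],
    [[0,0,0],[0.0044,0,-0.004],0.01],
    [[0,0,0],[0.0044,0,-0.004],0.01],
    [[0,0,0],[0.0047,0,-0.0037],0.01],
    [[0,0,0],[0.0047,0,-0.0037],0.01],
  ],
)

```text
time: 21.82
eef_pos: [0.4976, 0.0549, 0.2045]
tcp_rot: [0.018, 1.0, -0.0, -0.002]
contact_force: [0.9, -6.4, -8.1]
opening: 0.199
finger_force: 48.9
```

Emit:
drive_tool(
  moves=[
    [[0,0,0],[0,0,0],0.01],
    [[0,0,0],[0,0,0],0.01],
  ],
)

```text
time: 22.08
eef_pos: [0.4976, 0.0549, 0.2046]
tcp_rot: [0.018, 1.0, -0.0, -0.002]
contact_force: [-0.2, -5.9, -6.5]
opening: 0.2
finger_force: 49.5
```

```bash
python3 -c "
from h import *
togo([.4990,.0545,.205])
c=cam('scene');save(c,'s7.png',(130,80,330,230),4)"
```

```text
t 22.07 pos [0.4976 0.0549 0.2046] turn [-0.0008 -0.0038 -0.0004] shift [-0.0014 -0.0003 -0.0004] F [-0.2 -5.9 -6.5] open 17.1 ff 49.48353946208954
```

View pics/s7.png

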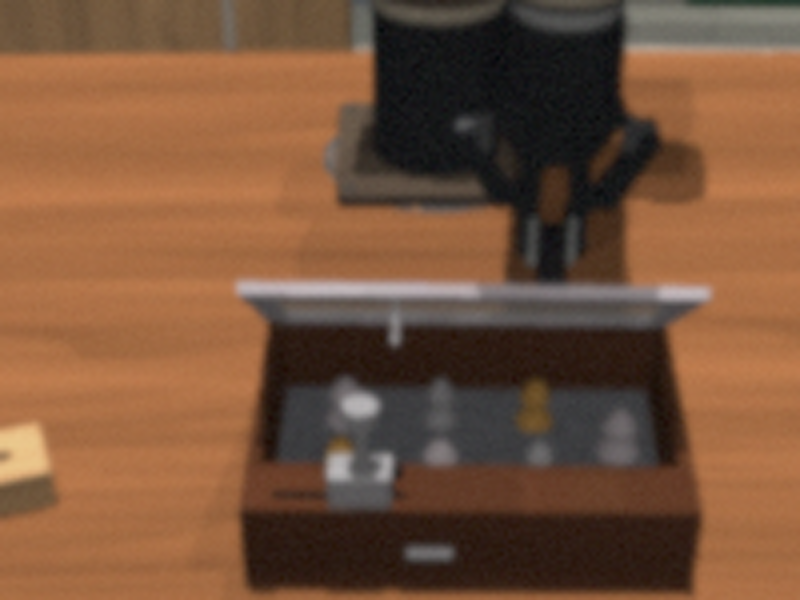

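The lid is open at about 40° with the knob held at (550,265). The pin stands upright in the shifted slide at (360,430). Handing in.

```bash
python3 -c "
from plant import ctrl
print(ctrl.sign_off())"
```

```text
the job is handed in; nothing more can be done
None
```

The tug showed the lid was caught, so I ran the slide to its far end with the pin, then lifted the lid to about 40° and handed in still holding it, with the pin upright in the slide.

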